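Show the flush strainer to the inspection camera

ROBOT

A 6-joint arm with a two-finger parallel gripper is mounted at the origin on a cart in front of the work surface, level with it; the furniture and walls round the work are solid. World frame = base frame: x ahead of the robot, y to its left, z up, the work surface at z = 0. Lengths are in m, angles in rad, forces in N, time in s.
With the tool pointing down it reaches from about 0.275 to 0.825 m from the base axis. Payload 4.9 kg.
Tool frame: the origin (TCP) lies midway between the tips of the shut fingers; the grasp point (between the pads) lies 19 mm behind it; z points along the fingers, y is the line along which they close (so a half turn about z gives the same grasp; the last joint's range is limited). The gripper opens to 85 mm and grips with 20 to 120 N. Pads are 22 mm wide; open, the fingers measure 114 mm over their backs; the gripper's body (76 mm by 85 mm) begins 54 mm behind the grasp point. The pads swing forward as they close: fully open they stand 13 mm farther back than shut.
Start: joints at [-1.418, 0.326, -0.193, 1.052, 0, 1.437], TCP at [0.156, -0.528, 0.231] pointing down, gripper open.
Joint ranges: [-2.65, 2.65], [-0.97, 1.79], [-1.3, 1.35], [-1.93, 2.1], [-1.47, 1.37], [-3.14, 3.14]. Speed limits (rad/s): [2.57, 2.57, 3.14, 3.14, 3.14, 3.14].

INTERFACE

Orientations are given as a unit quaternion [w, x, y, z].
In Python, from workcell import * gives the robot as it stands.
- The arm moves only by the tool servo_tool, never from a script. Its argument "moves" is one flat list of numbers, 7 for each row, row after row: the shift along the tool's x, y, z in m, then the turn, a rotation vector about the tool's x, y, z in degrees, then the finger opening in m, from 0 to 0.0854. A call has 1 to 5 rows; each row is the pose to reach, as a shift and turn from the pose commanded when the call began, along the tool's axes at that moment; what a row does not reach only later rows make up. A row lasts 1/8 s, in which the tool goes at most 62.5 mm and 10.7 degrees, less where a joint would pass 70% of its speed; a pose out of reach is approached as far as the arm can. A call with a gripper value outside its range is refused whole. The fingers move at their own pace and stop on an object; "force" is the grip in N (left out, the last holds). Time passes only in rows, so rows that repeat a pose let the fingers close. It gives the time, the measured TCP pose, the force, the opening and the grip force at its end, in the units of the state.
- get_obs(): the state, without advancing time (a new reading comes with each control period).
- capture(name): name is "scene" or "top" or "wrist"; returns the picture (480x640x3 uint8, red, green, blue); there is no depth.
- get_calibration(name): a dict with "vertical_fov" (degrees; the focal length in pixels is half the picture's height over the tangent of half this angle, whatever the lens; pixels are square), "cx", "cy" (the principal point, pixels), "xyz" and "attitude" of the camera in the world; the wrist camera has in their place "tool_from_camera" (4x4, takes a point from camera to tool coordinates, whose origin is the TCP and whose axes are the flange's). Camera axes: x right, y down, z forward; pixel columns grow to the right and rows downward; lengths in m; the calibration is good to about 2 mm. A picture is of the moment at which its call begins: read the wrist's pose just before it. get_calibration takes no time and is no camera call.
- sign_off(): hands the job in; it is judged then, once.
The state is a dict: "t": time; "joints": joint angles; "dq": joint speeds; "joint_torque": joint torques, N m; "eef_pos": TCP position; "tcp_rot": TCP orientation; "contact_force": force on the tool from outside, world axes, zero at the start; "moment": the same for the moment, N m; "finger_gap": opening from 0.0 (shut) to 1.0 (fully open); "finger_force": force on a finger pad.
Only numpy, scipy, OpenCV 4.12 (cv2) and the standard library are available. Lean on these libraries where they do the work, as an engineer would, in place of code of your own. Each camera call takes 0.05 s, during which the arm holds its last target. There are 200 camera calls.

TASK

Check the strainer of the pump flushing unit for chips. First bleed the unit: turn the vent knob on its side clockwise to the stop, keep it there for about a second and let it spring back; then swing the hinged hood fully open so that it stays open, draw the strainer slide straight up out of its guides and hold it in front of the inspection camera, about 10 cm from the lens, upright, centred on the lens and its mesh face square to it. Finish while still holding it there, with the hood left open and the other things on the bench left where they are.

Things in the scene. Friction and masses are not known exactly. Their poses are not given: they have to be found in the camera images.
- strainer_unit: the flushing unit's strainer housing, fixed to the bench: an open-topped aluminium sump 80 x 80 mm in plan, rim 100 mm above the bench, under a grey hood. Origin on the bench below the middle of the sump; x points to its rear (hinge side), y to its left, z up. Two short capped nipples stick out of its front (-x), 20 mm long, 46 mm up. A pipe elbow from its right side (-y) carries the vent valve, whose axis is at x -26 mm, y -104 mm
- vent_knob (a joint): angle of the vent knob (rad): 0 at rest, grows clockwise seen from above, stop at 1.22. A spring draws it back to 0 (about 0.02 N m at rest, 0.065 N m at the stop)
- vent_grip (a point): middle of the black vent knob's wing, on its vertical axis, 144 mm above the bench: the point to grip. The wing is 12 mm thick, 44 mm long and 32 mm high (from 125 to 157 mm above the bench), free all round; the valve under it is 24 mm wide, and 29 mm from 116 mm down. At rest the wing lies along the unit's y axis (the point turns with the knob, the wing lies along the point's y)
- hood (a joint): opening angle of the hood (rad): 0 shut, 1.80 at the stop. It turns upward and to the rear. Let go below about 0.8 it falls shut; beyond about 1.1 it falls open to the stop by itself and stays there, leaning back behind the rim and leaving the sump free from above
- hood_hinge (a point): middle of the hood's hinge line, at the rear rim of the sump, 100 mm above the bench; the line runs along this point's y axis (its axes are those of the unit)
- hood_handle (a point): middle of the hood's handle: a round steel bar of 10 mm diameter along the unit's y axis, 52 mm free length between two posts, its centre 30 mm above the hood's top. With the hood shut it is 60 mm in front of the hinge line (unit -x) and 72 mm above it, and it goes round that line as the hood opens. The grey hood is 88 x 88 mm and 42 mm high and stands on the rim
- strainer_tab (a point): middle (for gripping) of the strainer's grip tab, 122 mm above the bench while the slide is home, hidden under the shut hood; the tab is 12 mm thick (x), 34 mm wide (y) and 28 mm high and ends 12 mm above this point. With the hood open the whole tab and 6 mm of the frame stand above the rim. x is the normal of the mesh, z up; home, its axes are those of the unit
- strainer_mid (a point): centre of the strainer slide's mesh frame, 57 mm below the middle of the tab: a steel frame 68 mm wide (y), 82 mm high and 6 mm thick (x) with wire mesh, about 140 g. It stands upright in the middle of the sump between vertical guides with 1.5 mm play; its lower edge is 24 mm above the bench, so it must rise at least 80 mm to be clear of the rim
- inspection_camera: dark box camera with a black lens on an aluminium bench stand, fixed to the bench, 196 mm high. Origin on the bench below the post; it looks along its own -x, level, z up
- camera_lens (a point): centre of the lens's front face, 170 mm above the bench; the camera looks along this point's -x axis
- plug_gauge: plug gauge lying on the bench, 94 x 18 x 16 mm; bystander
- marker_black: marker pen lying on the bench, 120 x 13 mm; bystander
- cover_plate: cast cover plate lying flat, 96 x 64 x 12 mm; bystander
- grease_tub: grease tub with a lid, 68 mm across, 52 mm high; bystander
- thread_locker: small bottle with a nozzle, 94 mm high; bystander
- coil_spring: steel coil spring standing on end, 28 mm across, 55 mm high; bystander

How it is judged:
On the way, in this order (a step that is already met when the one before it is completed fails the run):
1. the vent knob is held at its stop with the hood still shut (value of joint vent_knob above 1.1 rad and value of joint hood below 0.1 rad), for 0.5 s.
2. the vent knob is back at rest with the hood still shut (value of joint each of vent_knob, hood below 0.1 rad), for 0.1 s.
3. the hood is fully open (value of joint hood above 1.6 rad), for 0.2 s.
4. the strainer is drawn up clear of the housing (z of strainer_mid in the frame of strainer_unit above 0.145 m and angle between strainer_mid's own z axis and vertical below 0.35 rad), for 0.1 s.
At the end, for the whole second after the job is handed in: The strainer is held still in the air, mesh centre 70 to 130 mm before the lens, within 20 mm of its axis sideways and in height, within 0.2 rad of square and 0.17 rad of upright, touching neither housing nor camera; hood open over 1.6 rad, vent knob within 0.1 rad of rest (x of strainer_mid in the frame of camera_lens between -0.13 and -0.07 m and y of strainer_mid in the frame of camera_lens between -0.02 and 0.02 m and z of strainer_mid in the frame of camera_lens between -0.02 and 0.02 m and angle between the x axis of strainer_mid and the x axis of camera_lens, either way round below 0.2 rad and angle between strainer_mid's own z axis and vertical below 0.17 rad and linear speed of strainer below 0.03 m/s and contact force between strainer and the fingers above 1 N and contact force between strainer and strainer_unit below 0.2 N and contact force between strainer and inspection_camera below 0.2 N and value of joint hood above 1.6 rad and value of joint vent_knob below 0.1 rad); the arm keeps its last pose, push and grip.
It fails at once if a bystander is moved by more than 30 mm (distance of any of plug_gauge, marker_black, cover_plate, grease_tub, thread_locker, coil_spring from where it was at the start of the episode above 0.03 m).
It also fails if it takes over 72 s, if anything falls off the work surface, if the arm or the gripper's body presses on something with over 40 N, if the wrist force passes 120 N, or if a joint passes its speed limit or range.

## Working session

There is one attempt and no reset: what is moved stays moved. The work goes in short steps, Python scripts to look and compute and a tool call to move; the robot and the scene stay as the last step left them, time stands still between calls to the robot, and variables do not carry over. Pictures are saved under pics/ and viewed, at most 10 in all, crops included, and the job is handed in when it is done.

Besides the shell and the picture viewer there is one more tool, called as name(argument=value, ...) on one line, values as JSON. servo_tool: Moves the arm, as the interface text tells. Its arguments: {"type":"object","properties":{"moves":{"type":"array"},"force":{"type":"number"}},"required":["moves"]}

```bash
mkdir -p pics
python3 - <<'E'
from workcell import *
import cv2,numpy as np
for n in("scene","top"):
    im=capture(n); cv2.imwrite(f"pics/{n}0.png",im[:,:,::-1]); print(n,get_calibration(n))
print(get_calibration("wrist"))
print(get_obs())
E
```

```text
scene {'vertical_fov': 44.011663051167034, 'cx': 320.1069167884361, 'cy': 236.72766030816376, 'xyz': array([-0.48106282,  0.607574  ,  0.78222787]), 'attitude': array([ 0.2378654 , -0.37539822,  0.76818714, -0.4608522 ])}
top {'vertical_fov': 52.61420343183051, 'cx': 327.8052064791049, 'cy': 234.1159112176135, 'xyz': array([ 0.40040528, -0.14241484,  1.21315937]), 'attitude': array([ 0.05302483, -0.69811201,  0.71335808, -0.03079342])}
{'vertical_fov': 59.30664920211693, 'cx': 318.13837121313975, 'cy': 242.35080720480315, 'tool_from_camera': array([[-1.60457759e-03, -9.57488877e-01, -2.88465727e-01,
         7.33333242e-02],
       [ 9.99998588e-01, -1.68023084e-03,  1.46534522e-05,
         1.03605780e-03],
       [-4.98719529e-04, -2.88465296e-01,  9.57490222e-01,
        -1.43215575e-01],
       [ 0.00000000e+00,  0.00000000e+00,  0.00000000e+00,
         1.00000000e+00]])}
{'t': 0.1, 'joints': array([-1.41818673e+00,  3.26886371e-01, -1.93486660e-01,  1.05198301e+00,
        1.17574622e-05,  1.43659213e+00]), 'dq': array([-0.00030939, -0.00145068,  0.00360058,  0.00164476, -0.00042796,
       -0.00076696]), 'joint_torque': array([ 1.29775784e-03, -4.44239545e+01,  2.63037086e+01,  7.85380398e-03,
       -1.04399271e-04,  5.45212089e-06]), 'eef_pos': array([ 0.15552676, -0.52701433,  0.23057003]), 'tcp_rot': array([-7.79879104e-04,  9.89734541e-01,  1.42915813e-01, -1.29821680e-06]), 'contact_force': array([ 0.42853789, -0.56157682, -0.52102196]), 'moment': array([0.03301515, 0.01547977, 0.00279465]), 'finger_force': 0.0, 'finger_gap': 0.9992538729305347}
```

View pics/top0.png

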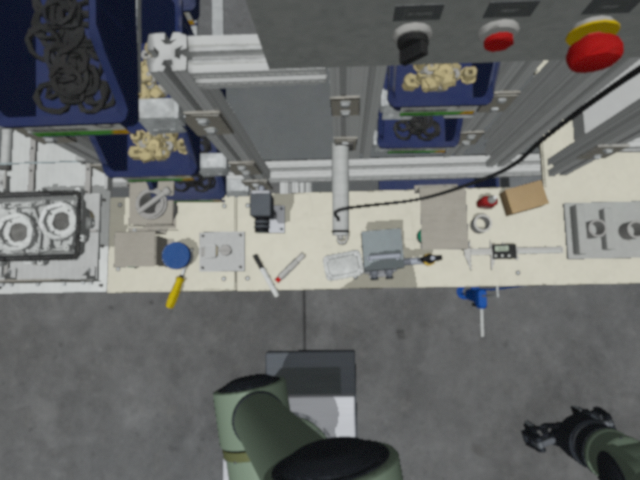

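View pics/scene0.png

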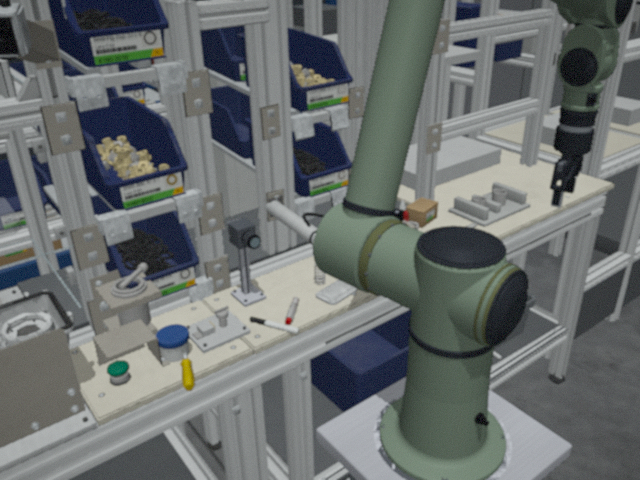

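```bash
cat > h.py <<'E'
from workcell import *
import cv2,numpy as np
from scipy.spatial.transform import Rotation as R
def rot(q): return R.from_quat(np.asarray(q)[[1,2,3,0]])
def cam(n,o=None):
    c=get_calibration(n); f=240/np.tan(np.radians(c["vertical_fov"]/2))
    K=np.array([[f,0,c["cx"]],[0,f,c["cy"]],[0,0,1]])
    if n=="wrist":
        T=np.eye(4);T[:3,:3]=rot(o["tcp_rot"]).as_matrix();T[:3,3]=o["eef_pos"];T=T@c["tool_from_camera"]
        return K,T[:3,:3],T[:3,3]
    return K,rot(c["attitude"]).as_matrix(),np.array(c["xyz"])
def atz(C,uv,z):
    K,A,p=C; d=A@np.linalg.solve(K,[*uv,1]); return p+d*(z-p[2])/d[2]
def proj(C,P):
    K,A,p=C; q=(np.atleast_2d(P)-p)@A@K.T; return q[:,:2]/q[:,2:]
def crop(src,box,s,out):
    im=cv2.imread(src)[box[1]:box[3],box[0]:box[2]]
    cv2.imwrite(out,cv2.resize(im,None,fx=s,fy=s,interpolation=cv2.INTER_CUBIC))
E
python3 - <<'E'
from h import *
C=cam("top")
for n,uv,z in [("unit",(382,250),.142),("knob",(430,259),.157),("camtop",(261,204),.196),("lens?",(262,228),.17)]: print(n,atz(C,uv,z))
crop("pics/top0.png",(225,160,465,300),3.3,"pics/c1.png")
E
```

```text
unit [ 0.49035051 -0.22884855  0.142     ]
knob [ 0.46723752 -0.33051698  0.157     ]
camtop [0.59015003 0.02993334 0.196     ]
lens? [0.54189871 0.03232766 0.17      ]
```

View pics/c1.png

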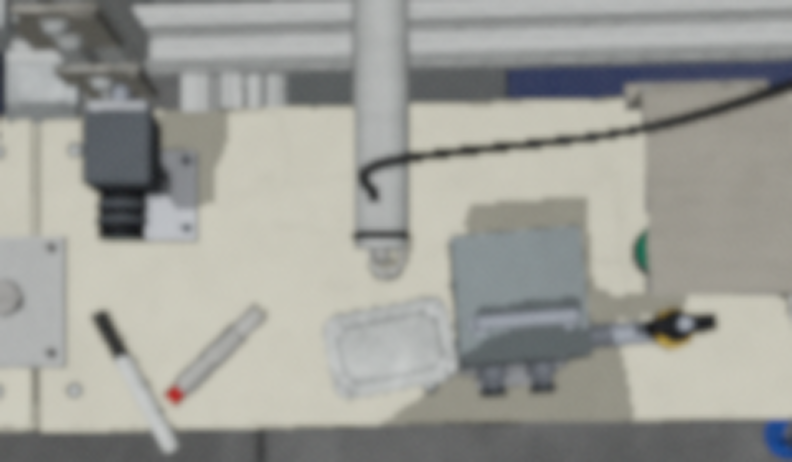

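```bash
cat >> h.py <<'E'
def down(yaw_deg):  # tool pointing down, tool x at this yaw
    return R.from_euler('z',yaw_deg,degrees=True)*R.from_euler('x',180,degrees=True)
def go(pos,Rt,o=None):
    o=o or get_obs(); A=rot(o["tcp_rot"])
    s=A.inv().apply(np.array(pos)-o["eef_pos"]); r=(A.inv()*Rt).as_rotvec(degrees=True)
    print("shift mm",np.round(s*1000,1),"turn",np.round(r,1)); return s,r
E
python3 - <<'E'
from h import *
C=cam("top");S=cam("scene")
for z in(.15,.2,.25,.3,.35,.4,.5): P=atz(C,(342.6,241.8),z);print(P,proj(S,P),proj(S,atz(C,(340,160),z)))
go([.46,-.24,.40],down(90))
E
```

```text
[ 0.50971062 -0.1423967   0.15      ] [[324.30470286 230.89680391]] [[279.94294702 205.85181466]]
[ 0.50457003 -0.14239755  0.2       ] [[325.31562335 212.32722777]] [[282.02343607 189.4829214 ]]
[ 0.49942944 -0.1423984   0.25      ] [[326.36690344 193.01628716]] [[284.19776766 172.37569287]]
[ 0.49428885 -0.14239926  0.3       ] [[327.4610093  172.91868088]] [[286.47243758 154.47902141]]
[ 0.48914826 -0.14240011  0.35      ] [[328.60061223 151.98534013]] [[288.85455529 135.73697107]]
[ 0.48400767 -0.14240096  0.4       ] [[329.78861037 130.16302852]] [[291.35191817 116.0881936 ]]
[ 0.47372648 -0.14240267  0.5       ] [[332.32267037  83.61493677]] [[296.72753303  73.79387551]]
shift mm [ 373.3 -189.4 -169.1] turn [ -0.1  -0.1 -73.6]
```

servo_tool(moves=[0.05,-0.03,-0.03,0,0,-9,0.085,0.1,-0.06,-0.07,0,0,-18,0.085,0.15,-0.09,-0.11,0,0,-27,0.085,0.2,-0.12,-0.15,0,0,-36,0.085,0.25,-0.14,-0.169,0,0,-45,0.085])

```text
t: 0.72
eef_pos: [0.3418, -0.3341, 0.3929]
tcp_rot: [0.001, 0.859, 0.513, 0.0]
contact_force: [1.4, -0.7, -0.7]
finger_gap: 0.998
finger_force: 0.0
```

Run:
```python
from h import *
go([.46,-.24,.40],down(90))
```

```text
shift mm [138.9  59.4  -7.1] turn [  0.1   0.  -28.3]
```

servo_tool(moves=[0.05,0.02,0,0,0,-10,0.085,0.1,0.04,0,0,0,-20,0.085,0.135,0.058,0,0,0,-28,0.085,0.135,0.058,0,0,0,-28,0.085])

```text
t: 1.23
eef_pos: [0.4579, -0.2428, 0.3906]
tcp_rot: [-0.001, 0.709, 0.705, 0.0]
contact_force: [-0.3, 0.0, 0.1]
finger_gap: 0.994
finger_force: 0.0
```

Run:
```python
from h import *
o=get_obs();im=capture("wrist");cv2.imwrite("pics/w1.png",im[:,:,::-1]);np.save("o1.npy",o,allow_pickle=True)
print(o["eef_pos"],o["tcp_rot"],o["t"])
```

```text
[ 0.45793262 -0.24279888  0.39064274] [-6.38825631e-04  7.09145456e-01  7.05061922e-01  2.98669963e-05] 1.225
```

View pics/w1.png

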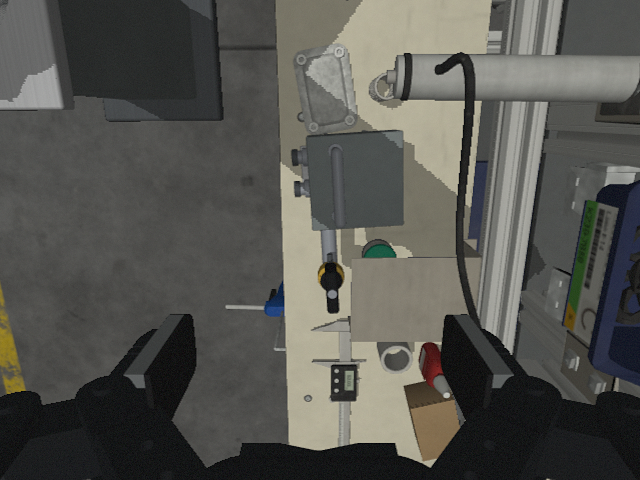

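Run:
```python
from h import *
from scipy.optimize import least_squares
o=np.load("o1.npy",allow_pickle=True).item();C=cam("wrist",o)
uv=np.array([(306,136),(403,131),(403,226),(311,230),(337,148),(340,227),(332,288)])
P=np.array([(-44,44,142),(44,44,142),(44,-44,142),(-44,-44,142),(-20,30,172),(-20,-30,172),(-26,-104,157)])/1e3
W=lambda q:(R.from_euler('z',q[2]).apply(P)+[q[0],q[1],0])
r=least_squares(lambda q:(proj(C,W(q))-uv).ravel(),[.49,-.23,0],loss='soft_l1')
print(r.x,np.degrees(r.x[2]));print((proj(C,W(r.x))-uv).round(1));print(W(r.x)[-1])
for p,z in zip(uv,P[:,2]):print(atz(C,p,z).round(4))
# top cam: unit and camera
T=cam("top");print((proj(T,W(r.x))-[225,160])*3.3)
```

```text
[ 0.49324771 -0.2298995   0.03666899] 2.1009781947001085
[[ 0.5 -0.5]
 [ 1.3  0. ]
 [-0.1 -0.2]
 [ 0.3 -0.3]
 [-2.2  4.9]
 [-2.9 -5. ]
 [ 0.6  4.7]]
[ 0.47107791 -0.33478277  0.157     ]
[ 0.4472 -0.188   0.142 ]
[ 0.5345 -0.1843  0.142 ]
[ 0.5389 -0.2725  0.142 ]
[ 0.4506 -0.2758  0.142 ]
[ 0.474  -0.1966  0.172 ]
[ 0.477  -0.2652  0.172 ]
[ 0.4705 -0.3298  0.157 ]
[[458.04787342 362.24015419]
 [449.52690249 231.45052243]
 [580.5454115  223.59025853]
 [590.3799266  354.5802275 ]
 [479.08996036 321.94339275]
 [571.6535533  316.52733578]
 [682.77847642 320.71008063]]
```

Run:
```python
from h import *
o=np.load("o1.npy",allow_pickle=True).item();C=cam("wrist",o);T=cam("top")
for z in(0,.05,.1,.15,.2):
  print(z,atz(C,(351,258),z).round(3),atz(T,(421.4,249.4),z).round(3))
go([.471,-.335,.25],down(92.1));go([.471,-.335,.127],down(92.1))
```

```text
0 [ 0.501 -0.353  0.   ] [ 0.502 -0.338  0.   ]
0.05 [ 0.497 -0.336  0.05 ] [ 0.497 -0.33   0.05 ]
0.1 [ 0.493 -0.319  0.1  ] [ 0.493 -0.322  0.1  ]
0.15 [ 0.489 -0.302  0.15 ] [ 0.489 -0.314  0.15 ]
0.2 [ 0.485 -0.285  0.2  ] [ 0.485 -0.306  0.2  ]
shift mm [-91.2  15.1 140.7] turn [-0.1 -0.  -2.6]
shift mm [-91.3  15.3 263.7] turn [-0.1 -0.  -2.6]
```

servo_tool(moves=[-0.045,0.008,0.05,0,0,-2.6,0.04,-0.091,0.015,0.1,0,0,-2.6,0.04,-0.091,0.015,0.14,0,0,-2.6,0.04,-0.091,0.015,0.165,0,0,-2.6,0.04,-0.091,0.015,0.165,0,0,-2.6,0.04])

```text
t: 1.9
eef_pos: [0.4681, -0.3356, 0.2242]
tcp_rot: [-0.003, 0.696, 0.718, -0.0]
contact_force: [-0.2, -0.0, 0.8]
finger_gap: 0.469
finger_force: 0.0
```

Run:
```python
from h import *
o=get_obs();im=capture("wrist");cv2.imwrite("pics/w2.png",im[:,:,::-1]);C=cam("wrist",o)
u=lambda a:proj(C,R.from_euler('z',.0367).apply(np.array(a)/1e3)+[.4932,-.2299,0]).round()
print(u([(-26,-104,157),(-26,-82,157),(-26,-126,157),(-32,-104,157),(-20,-104,157)]).tolist())
go([.471,-.335,.128],down(92.1))
```

```text
[[324.0, 258.0], [324.0, 217.0], [324.0, 296.0], [313.0, 258.0], [335.0, 258.0]]
shift mm [ 1.   1.9 98.2] turn [-0.1 -0.1 -0.2]
```

View pics/w2.png

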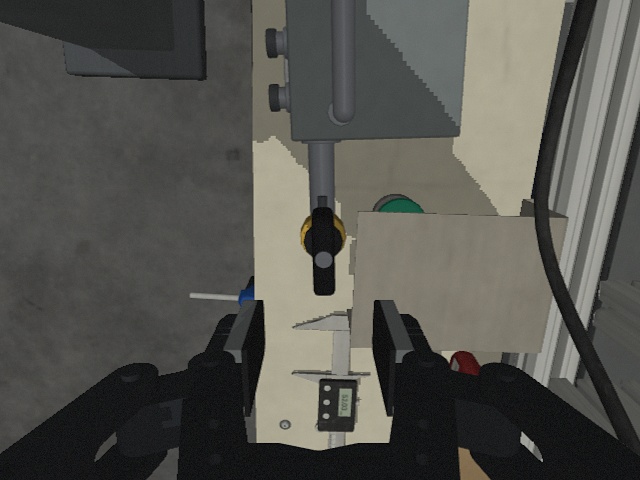

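Run:
```python
from h import *
from scipy.optimize import least_squares
o=np.load("o1.npy",allow_pickle=True).item();C=cam("wrist",o);C2=cam("wrist",get_obs());T=cam("top")
for a,b in(((351,258),(357,212)),((480,257),(566,217))):
  r=least_squares(lambda P:np.r_[(proj(C,P)[0]-a),(proj(C2,P)[0]-b)],[.49,-.32,.09]);print(r.x,r.cost)
```

```text
[ 0.49686485 -0.33066746  0.06621696] 1.10464944031964
[ 0.63926983 -0.32486517  0.08582668] 1.1468805003138685
```

servo_tool(moves=[0.001,0.002,0.05,0,0,0,0.04,0.001,0.002,0.08,0,0,0,0.04,0.001,0.002,0.097,0,0,0,0.04,0.001,0.002,0.097,0,0,0,0.005,0.001,0.002,0.097,0,0,0,0.005], force=40)

```text
t: 2.58
eef_pos: [0.4707, -0.3352, 0.131]
tcp_rot: [-0.001, 0.695, 0.719, -0.002]
contact_force: [-8.0, -0.2, -0.1]
finger_gap: 0.129
finger_force: 40.6
```

servo_tool(moves=[0,0,0,0,0,0,0.005,0,0,0,0,0,0,0.005])

```text
t: 2.82
eef_pos: [0.4707, -0.3352, 0.131]
tcp_rot: [-0.001, 0.695, 0.719, -0.002]
contact_force: [-5.7, -0.0, 0.1]
finger_gap: 0.133
finger_force: 40.7
```

servo_tool(moves=[0,0,0,0,0,9,0.005,0,0,0,0,0,18,0.005,0,0,0,0,0,27,0.005,0,0,0,0,0,36,0.005,0,0,0,0,0,45,0.005])

```text
t: 3.45
eef_pos: [0.4699, -0.335, 0.1309]
tcp_rot: [-0.0, 0.918, 0.396, -0.003]
contact_force: [-9.3, 0.4, 2.6]
finger_gap: 0.133
finger_force: 41.1
```

servo_tool(moves=[0,0,0,0,0,9,0.005,0,0,0,0,0,18,0.005,0,0,0,0,0,24,0.005,0,0,0,0,0,24,0.005,0,0,0,0,0,24,0.005])

```text
t: 4.08
eef_pos: [0.4697, -0.3346, 0.131]
tcp_rot: [-0.0, 0.98, 0.199, -0.003]
contact_force: [-9.9, 1.5, 3.1]
finger_gap: 0.131
finger_force: 41.2
```

Run:
```python
from h import *
o=get_obs();print(o["t"],o["moment"],o["contact_force"],rot(o["tcp_rot"]).as_matrix()[:,0],o["joints"])
go(o["eef_pos"],down(92.1-69.9))
```

```text
4.075 [0.27373818 1.99195391 0.13157066] [-9.92125096  1.53580021  3.06935759] [ 0.92059888  0.39047267 -0.00536628] [-0.74470942  0.46083417 -0.26073015  0.85262651 -0.00435412  1.99574303]
shift mm [0. 0. 0.] turn [-0.1  0.3  0.8]
```

servo_tool(moves=[0,0,0,0,0,1,0.005,0,0,0,0,0,1,0.005,0,0,0,0,0,1,0.005,0,0,0,0,0,1,0.005,0,0,0,0,0,1,0.005])

```text
t: 4.7
eef_pos: [0.4697, -0.3346, 0.131]
tcp_rot: [-0.0, 0.982, 0.191, -0.003]
contact_force: [-11.1, 1.4, 4.0]
finger_gap: 0.134
finger_force: 41.3
```

servo_tool(moves=[0,0,0,0,0,0,0.005,0,0,0,0,0,0,0.005,0,0,0,0,0,0,0.005,0,0,0,0,0,0,0.005])

```text
t: 5.2
eef_pos: [0.4697, -0.3346, 0.131]
tcp_rot: [-0.0, 0.982, 0.191, -0.003]
contact_force: [-10.7, 1.5, 4.0]
finger_gap: 0.133
finger_force: 41.3
```

servo_tool(moves=[0,0,0,0,0,-9,0.005,0,0,0,0,0,-18,0.005,0,0,0,0,0,-27,0.005,0,0,0,0,0,-36,0.005,0,0,0,0,0,-45,0.005])

```text
t: 5.82
eef_pos: [0.4702, -0.3351, 0.131]
tcp_rot: [-0.0, 0.833, 0.554, -0.002]
contact_force: [-7.7, -1.2, 2.2]
finger_gap: 0.132
finger_force: 40.9
```

servo_tool(moves=[0,0,0,0,0,-9,0.005,0,0,0,0,0,-18,0.005,0,0,0,0,0,-25,0.005,0,0,0,0,0,-25,0.03,0,0,0,0,0,-25,0.04])

```text
t: 6.45
eef_pos: [0.4737, -0.3355, 0.131]
tcp_rot: [0.002, 0.695, 0.719, 0.0]
contact_force: [0.1, -0.7, -0.6]
finger_gap: 0.469
finger_force: 0.0
```

Run:
```python
from h import *
o=get_obs();im=capture("wrist");cv2.imwrite("pics/w3.png",im[:,:,::-1])
Rz=R.from_euler('z',.0367)
w=lambda a:Rz.apply(np.array(a)/1e3)+[.4932,-.2299,0]
go(w([-26,-104,128]),down(92.1))
for z in(230,152): go(w([-18.5,0,z]),down(92.1))
```

```text
shift mm [ 0.6 -2.5  2.7] turn [ 0.1  0.1 -0.1]
shift mm [104.5   5.  -99.5] turn [ 0.1  0.1 -0.1]
shift mm [104.6   4.9 -21.5] turn [ 0.1  0.1 -0.1]
```

View pics/w3.png

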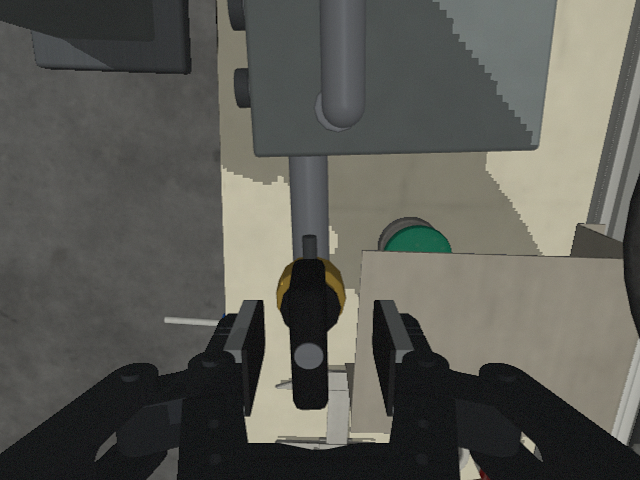

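Run:
```python
from h import *
C=cam("wrist",get_obs());Rz=R.from_euler('z',.0367)
for p in((343,40),(343,110)):print(Rz.inv().apply(atz(C,p,.172)-[.4932,-.2299,0]))
```

```text
[-0.01767474 -0.01638969  0.172     ]
[-0.01747948 -0.03110334  0.172     ]
```

servo_tool(moves=[0,0,-0.05,0,0,0,0.04,0,0,-0.09,0,0,0,0.04,0.04,0.003,-0.1,0,0,0,0.04,0.09,0.005,-0.1,0,0,0,0.04,0.104,0.005,-0.1,0,0,0,0.04])

```text
t: 7.12
eef_pos: [0.474, -0.2283, 0.2303]
tcp_rot: [0.0, 0.694, 0.72, 0.0]
contact_force: [-0.1, -0.3, 0.5]
finger_gap: 0.468
finger_force: 0.0
```

servo_tool(moves=[0,0.002,0.05,0,0,0,0.04,0,0.002,0.073,0,0,0,0.04,0,0.002,0.073,0,0,0,0.02,0,0.002,0.073,0,0,0,0.004,0,0.002,0.073,0,0,0,0.004], force=25)

```text
t: 7.75
eef_pos: [0.4767, -0.231, 0.1575]
tcp_rot: [0.001, 0.694, 0.72, 0.0]
contact_force: [-1.0, -0.2, -1.1]
finger_gap: 0.107
finger_force: 24.4
```

Run:
```python
from h import *
o=get_obs();print(o["t"],o["eef_pos"],o["finger_gap"],o["finger_force"],o["contact_force"])
# arc: hinge at local x=.042 z=.1; tool z-axis tilt follows frac*theta, grasp depth d behind TCP = zbar-tcp
d=.172-o["eef_pos"][2]
for th in np.arange(.1,1.41,.1):
    a=np.arctan2(72,-60)-th; rr=np.hypot(60,72)
    b=np.array([rr*np.cos(a)+60,rr*np.sin(a)-72])/1e3  # bar displacement x,z
    ti=np.degrees(th*.5); t=np.radians(ti)
    # TCP = bar - d*(tool up); up=(sin t,cos t)
    dp=b-d*np.array([np.sin(t),np.cos(t)-1])
    print(round(th,1),"tool y %.3f z %.3f"%(dp[0],-dp[1]),"tilt",ti.round(1))
```

```text
7.75 [ 0.47665394 -0.23104798  0.15753757] 0.1074884983110579 24.39076691865921 [-0.9784135  -0.18116315 -1.08077363]
0.1 tool y 0.007 z -0.006 tilt 2.9
0.2 tool y 0.014 z -0.011 tilt 5.7
0.3 tool y 0.022 z -0.015 tilt 8.6
0.4 tool y 0.030 z -0.018 tilt 11.5
0.5 tool y 0.038 z -0.020 tilt 14.3
0.6 tool y 0.047 z -0.022 tilt 17.2
0.7 tool y 0.056 z -0.023 tilt 20.1
0.8 tool y 0.064 z -0.022 tilt 22.9
0.9 tool y 0.073 z -0.021 tilt 25.8
1.0 tool y 0.081 z -0.019 tilt 28.6
1.1 tool y 0.089 z -0.016 tilt 31.5
1.2 tool y 0.097 z -0.013 tilt 34.4
1.3 tool y 0.105 z -0.008 tilt 37.2
1.4 tool y 0.111 z -0.003 tilt 40.1
```

servo_tool(moves=[0,0.0156,-0.0105,0,0,0,0.004,0,0.0328,-0.0177,0,0,0,0.004,0,0.0512,-0.0213,0,0,0,0.004,0,0.0698,-0.0212,0,0,0,0.004,0,0.0882,-0.0174,0,0,0,0.004], force=20)

```text
t: 8.38
eef_pos: [0.5645, -0.2264, 0.175]
tcp_rot: [-0.0, 0.694, 0.72, 0.001]
contact_force: [-2.2, 2.9, -1.3]
finger_gap: 0.108
finger_force: 23.4
```

Following nicely; on to about 1.3 rad, then release and lift.

servo_tool(moves=[0,0.0172,0.0074,0,0,0,0.004,0,0.026,0.0126,0,0,0,0.004,0,0.026,0.0126,0,0,0,0.004,0,0.026,0.0126,0,0,0,0.03,0,0.026,-0.03,0,0,0,0.04])

```text
t: 9.0
eef_pos: [0.5882, -0.2264, 0.2013]
tcp_rot: [-0.002, 0.695, 0.719, -0.001]
contact_force: [-0.0, -0.7, -0.7]
finger_gap: 0.47
finger_force: 0.0
```

servo_tool(moves=[0,0,-0.05,0,0,0,0.04,0,-0.04,-0.09,0,0,0,0.04,0,-0.09,-0.09,0,0,0,0.04,0,-0.09,-0.09,0,0,0,0.04])

```text
t: 9.5
eef_pos: [0.4972, -0.2301, 0.2949]
tcp_rot: [0.0, 0.696, 0.718, -0.001]
contact_force: [0.6, -0.6, 0.1]
finger_gap: 0.472
finger_force: 0.0
```

Run:
```python
from h import *
o=get_obs();im=capture("wrist");cv2.imwrite("pics/w4.png",im[:,:,::-1]);print(o["eef_pos"],o["t"]);np.save("o4.npy",o,allow_pickle=True)
C=cam("wrist",o);u=lambda a:proj(C,R.from_euler('z',.0367).apply(np.array(a)/1e3)+[.4932,-.2299,0]).round()
print(u([(-6,17,134),(6,17,134),(6,-17,134),(-6,-17,134),(0,0,134)]).tolist())
crop("pics/top0.png",(225,160,305,260),6,"pics/c2.png")
```

```text
[ 0.49722838 -0.23014706  0.29492636] 9.5
[[304.0, 194.0], [321.0, 194.0], [321.0, 239.0], [305.0, 239.0], [313.0, 217.0]]
```

View pics/w4.png

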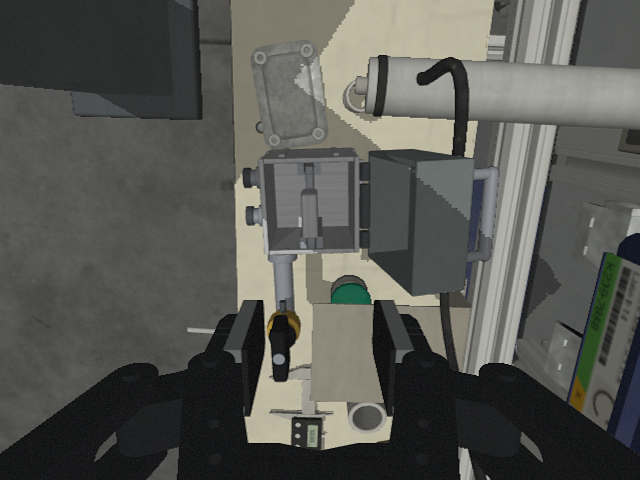

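View pics/c2.png

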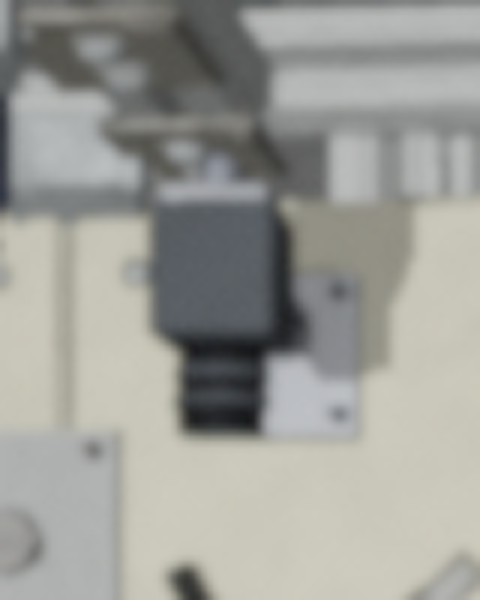

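servo_tool(moves=[0,-0.005,0.06,0,0,0,0.04,0,-0.005,0.12,0,0,0,0.04,0,-0.005,0.16,0,0,0,0.04,0,-0.005,0.188,0,0,0,0.04,0,-0.005,0.188,0,0,0,0.04])

```text
t: 10.18
eef_pos: [0.4945, -0.2294, 0.1036]
tcp_rot: [-0.002, 0.694, 0.72, -0.001]
contact_force: [-1.0, 0.4, -0.5]
finger_gap: 0.47
finger_force: 0.0
```

servo_tool(moves=[0,0,0,0,0,0,0.02,0,0,0,0,0,0,0.005,0,0,0,0,0,0,0.005,0,0,0,0,0,0,0.005], force=50)

```text
t: 10.68
eef_pos: [0.4926, -0.2306, 0.1073]
tcp_rot: [-0.001, 0.695, 0.719, -0.003]
contact_force: [-9.4, -1.7, 7.1]
finger_gap: 0.129
finger_force: 48.7
```

Run:
```python
from h import *
o=get_obs();print(o["t"],o["eef_pos"],o["contact_force"],o["moment"])
T=cam("top");g=lambda u,v:(225+u/6,160+v/6)
print("lens",atz(T,g(222,433),.16))
a,b=atz(T,g(155,338),.196),atz(T,g(272,338),.196);print(a,b,np.degrees(np.arctan2(*(a-b)[:2])))
a,b=atz(T,g(155,195),.196),atz(T,g(155,330),.196);print(a,b)
```

```text
10.675 [ 0.49256015 -0.23062966  0.10730914] [-9.35302873 -1.695525    7.11104664] [-0.1922372   2.39745949  0.16127038]
lens [0.53402205 0.03403593 0.16      ]
[0.56403103 0.05179762 0.196     ] [0.56299704 0.01005889 0.196     ] 1.4190906911426122
[0.61573323 0.05175375 0.196     ] [0.56690736 0.05179518 0.196     ]
```

servo_tool(moves=[0,-0.002,0,0,0,0,0.005,0,-0.002,-0.02,0,0,0,0.005,0,-0.002,-0.045,0,0,0,0.005,0,-0.002,-0.07,0,0,0,0.005,0,-0.002,-0.095,0,0,0,0.005])

```text
t: 11.3
eef_pos: [0.4938, -0.2302, 0.2031]
tcp_rot: [0.001, 0.694, 0.72, 0.0]
contact_force: [-0.5, -0.2, -1.7]
finger_gap: 0.131
finger_force: 48.9
```

servo_tool(moves=[0,0,-0.02,0,0,0,0.005,0,0,-0.04,0,0,0,0.005,0,0,-0.04,0,0,0,0.005])

```text
t: 11.68
eef_pos: [0.4947, -0.2307, 0.2437]
tcp_rot: [0.003, 0.694, 0.72, 0.001]
contact_force: [0.1, -0.9, -0.7]
finger_gap: 0.131
finger_force: 48.9
```

Run:
```python
from h import *
o=get_obs();print(o["t"],o["eef_pos"],o["contact_force"],o["finger_gap"])
go([.434,-.231,.24],down(90.7));go([.434,.033,.2123],down(90.7))
```

```text
11.675 [ 0.49473801 -0.2307451   0.24366281] [ 0.08799221 -0.86939998 -0.68817234] 0.13084176111481205
shift mm [  1.9 -60.7   3.4] turn [0.3 0.2 1.3]
shift mm [265.8 -51.5  30.2] turn [0.3 0.2 1.3]
```

servo_tool(moves=[0,-0.03,0,0,0,0,0.005,0,-0.06,0,0,0,0,0.005,0.03,-0.06,0,0,0,1.3,0.005,0.07,-0.058,0,0,0,1.3,0.005,0.11,-0.057,0.01,0,0,1.3,0.005])

```text
t: 12.3
eef_pos: [0.4326, -0.1212, 0.231]
tcp_rot: [0.001, 0.703, 0.711, 0.0]
contact_force: [-0.2, -0.4, -1.7]
finger_gap: 0.13
finger_force: 49.0
```

Run:
```python
from h import *
o=get_obs();print(o["t"],o["eef_pos"],o["contact_force"],o["finger_gap"])
go([.434,.033,.2123],down(90.7))
```

```text
12.3 [ 0.43258762 -0.12123871  0.2310161 ] [-0.154233   -0.41673212 -1.74045578] 0.13039005099653242
shift mm [154.2   3.2  18.6] turn [ 0.1  0.  -0. ]
```

servo_tool(moves=[0.04,0.001,0.005,0,0,0,0.005,0.085,0.002,0.01,0,0,0,0.005,0.125,0.002,0.015,0,0,0,0.005,0.148,0.002,0.018,0,0,0,0.005,0.154,0.002,0.018,0,0,0,0.005])

```text
t: 12.92
eef_pos: [0.4317, 0.0333, 0.2124]
tcp_rot: [-0.0, 0.702, 0.712, -0.0]
contact_force: [-1.0, 0.5, -0.9]
finger_gap: 0.13
finger_force: 49.0
```

servo_tool(moves=[0,0,0,0,0,0,0.005,0,0,0,0,0,0,0.005])

```text
t: 13.18
eef_pos: [0.4325, 0.0313, 0.2129]
tcp_rot: [0.0, 0.703, 0.711, 0.0]
contact_force: [-0.3, 0.2, -2.0]
finger_gap: 0.134
finger_force: 49.0
```

Run:
```python
from h import *
o=get_obs();print(o["t"],o["eef_pos"],o["contact_force"],o["finger_gap"])
go([.434,.033,.2123],down(90.7))
s=capture("scene");t=capture("top")
T=cam("top");S=cam("scene");print(proj(T,[[.434,.033,.17],[.534,.033,.17]]),proj(S,[[.434,.033,.17],[.534,.033,.17],[.434,.067,.211],[.434,.067,.129]]))
a=cv2.resize(s[190:330,180:320],(400,400),interpolation=2);b=cv2.resize(t[180:300,210:330],(400,400),interpolation=2)
cv2.imwrite("pics/f1.png",np.hstack([a,b])[:,:,::-1])
```

```text
13.175 [0.43248375 0.03130328 0.21291949] [-0.32913532  0.1587189  -2.03827223] 0.13379492713370314
shift mm [1.7 1.5 0.6] turn [ 0.  0. -0.]
[[261.86820603 277.71264694]
 [261.7055029  231.60513887]] [[279.6525457  259.32061515]
 [254.41023843 241.87734637]
 [264.63418853 246.97524125]
 [267.09464716 281.50633582]]
```

View pics/f1.png

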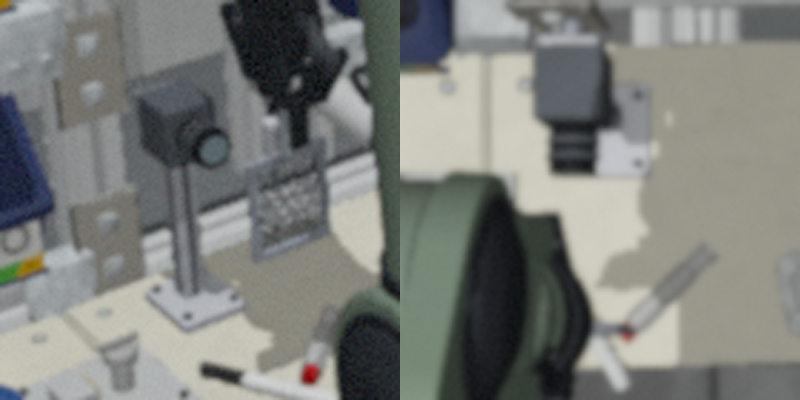

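```bash
python3 -c "
from workcell import *
print(sign_off())"
```

```text
the job is handed in; nothing more can be done
None
```

The job is handed in, verdict not returned: I bled the vent and it sprang back, opened the hood and it stayed open, and the strainer is held upright, square and centred about 10 cm before the lens (13.2 s used, no bystander touched that I saw).

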